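# Next filter in, both light windows open: hold the flap at its balance point

## Robot

A 7-joint arm with a two-finger parallel gripper is mounted at the origin on the work surface. World frame = base frame: x ahead of the robot, y to its left, z up, the work surface at z = 0. Lengths are in m, angles in rad, forces in N, time in s.
With the tool pointing down it reaches from about 0.35 to 0.9 m from the base axis. Payload 8.1 kg.
Tool frame: the origin (TCP) lies midway between the tips of the shut fingers; the grasp point (between the pads) lies 19 mm behind it (grasp_offset is the distance from the TCP to the grasp point, in m); z points along the fingers, x is the direction in which the jaws open and shut, and the axes are right-handed (so a half turn about z gives the same grasp; the last joint's range is limited). The gripper opens to 85 mm and grips with 20 to 120 N. Pads are 22 mm wide; open, the fingers measure 114 mm over their backs; the gripper's body (76 mm by 85 mm) begins 54 mm behind the grasp point. The pads swing forward as they close: fully open they stand 13 mm farther back than shut.
Start: joints at [-1.441, 0.434, 0.025, 1.573, -0.012, 1.134, -0.075], TCP at [0.144, 0.608, 0.231] pointing down, gripper open.
Joint ranges: [-2.62, 2.62], [-0.44, 2.09], [-1.27, 1.32], [0.08, 2.57], [-1.32, 4.46], [0.12, 2], [-2.74, 2.74]. Speed limits (rad/s): [2.22, 2.22, 3.01, 3.01, 3.14, 3.14, 3.14].

## Interface

Orientations are given as a rotation vector (axis times angle).
In Python, from station import observe, read_camera, calibration, sign_off, search_frame, spot_point, grasp_offset gives the robot as it stands.
- The arm moves only by the tool arm_command, never from a script. Its argument "increments" is a list of rows, each an object with "offset": the shift along the tool's x, y, z in mm, a list of three; "roll": the turn about the tool's z in rad; "claw": the finger opening in mm, from 0 to 85.4. In form: [{"offset": [dx, dy, dz], "roll": roll, "claw": claw}, ...]. A call has 1 to 8 rows; each row shifts and turns the commanded pose from where the row before left it, along the tool's axes as they then stand; what a row does not reach is not made up. A row lasts 1/10 s, in which the tool goes at most 50 mm and 8.59 degrees, less where a joint would pass 70% of its speed; a pose out of reach is approached as far as the arm can. A call with a gripper value outside its range is refused whole. The fingers move at their own pace and stop on an object; "force" is the grip in N (left out, the last holds). Time passes only in rows, so rows that do not move let the fingers close. It gives the time, the measured TCP pose, the force and the opening at its end, in the units of the state.
- observe(): the state, without advancing time (a new reading comes with each control period).
- read_camera(name): name is "side" or "top"; returns the picture (480x640x3 uint8, red, green, blue); there is no depth.
- calibration(name): a dict with "intrinsics" (3x3 intrinsics, pixels), "origin" and "orientation" of the camera in the world. Camera axes: x right, y down, z forward; pixel columns grow to the right and rows downward; lengths in m; the calibration is good to about 2 mm. A picture is of the moment at which its call begins. calibration takes no time and is no camera call.
- sign_off(): hands the job in, once; it reports no verdict.
Trained networks look in the newest picture that a camera, given by its name, has taken for a name from the list of things; names that differ only in an ending like _2 or _b are one class to them, and where a whole thing is asked for, a point or a joint stands for the part that bears it (a point fixed in the world has none). Each returns a list of dicts, best first, with "conf" (0 to 1); they miss things now and then, are a little off and sometimes report something else, mostly with a low value. They report only what shows in the picture. A call takes as long as a camera call.
- search_frame(name, camera): "box" ([left, top, width, height] in pixels, round what is visible of it).
- spot_point(name, camera): "pixel" ([column, row] in pixels: a listed point, or the origin of a listed thing).
The state is a dict: "time_s": time; "joint_pos": joint angles; "qd": joint speeds; "joint_efforts": joint torques, N m; "ee_pos": TCP position; "tool_rot": TCP orientation; "force": force on the tool from outside, world axes, zero at the start; "torque": the same for the moment, N m; "width": opening from 0.0 (shut) to 1.0 (fully open).
Only numpy, scipy, OpenCV 4.12 (cv2) and the standard library are available. Lean on these libraries where they do the work, as an engineer would, in place of code of your own. Each camera call takes 0.05 s, during which the arm holds its last target.

## Task

Prepare the light box for a two-window comparison: first turn the filter turret one click clockwise (seen from above) so that it rests in its next place, and let go of it. Then swing the light box's flap up to its balance point, standing upright so that both windows are uncovered, and finish still holding it there with the gripper: it falls to one side or the other if let go. Leave the dish, the bottle and the slide box where they are.

Things in the scene. Friction and masses are not known exactly. Their poses are not given: they have to be found in the camera images.
- lightbox: White light box fixed to the bench, 110 (x) x 130 (y) x 90 mm high, black foot 116 x 136 mm; in its top two round windows, 40 mm across, 29 mm to the -x and +x side of the hinge. Hinge blocks, 103 mm high, at y = +-58 mm. Origin: underside, below mid-hinge; y along the hinge, z up. Stands left or right of the lamp unit, turned up to 0.3 rad.
- flap_hinge (a point): Middle of the flap's hinge line, 96 mm above the bench; the hinge runs along the light box's y axis. Axes as the light box. Flap upright: the bar is straight above this point, 196 mm above the bench.
- flap_bar (a point): Middle of the flap's round steel bar, 10 mm thick, parallel to the hinge, 100 mm from it; outer side of an open U loop, 72 mm wide and 42 mm deep (plate to bar) inside. Flap down: bar 96 mm above the bench, overhanging the box, free air below. Fingers can straddle it from above, one through the loop, closing at right angles to it; it can turn between them. Turns with the flap.
- flap (a joint): Angle of the flap, a dark metal plate 53 mm (from the hinge) x 96 x 4 mm with the loop on its free edge, about 150 g, hinge free: 0 = lying over the window on the light box's -x side, 1.571 = upright, the balance point, 3.142 = lying over the +x window. Starts lying at either side; let go in between, it falls to the nearer side.
- lampunit: White lamp unit fixed to the bench: base plate 150 x 140 x 28 mm high under the turret; lamp house 75 (x) x 120 (y) x 89 mm high, from 75 to 150 mm to the +x side of the turret's axis; aluminium pointer block, 55 mm high, 69 mm to the -x side. Origin: underside, on the turret's axis; z up. Turned up to 0.3 rad.
- grip (a point): On the turret's axis, 88 mm above the bench, in the grip bar: an upright aluminium bar 50 mm long, 14 mm wide, from 62 to 102 mm above the bench, across the middle of the turret's top. x runs along the bar; turns with the turret. Pinch it across its 14 mm width from above.
- turret (a joint): Angle of the filter turret, a black disc 116 mm in diameter, top 62 mm above the bench, with six small filter windows; grows clockwise seen from above. Starts in a click place at 0, bar along the lamp unit's x axis; click places every 1.047 rad (60 degrees), the next being 1.047. A detent pulls it into the nearest place when let go; about 0.15 N m turns it.
- dish: Bystander: closed clear dish, 86 mm in diameter, 16 mm high, loose on the bench. Origin: underside centre.
- oil: Bystander: small bottle, 32 mm in diameter, 65 mm high, loose on the bench. Origin: underside centre.
- slidebox: Bystander: flat grey slide box 85 x 160 x 30 mm, loose on the bench. Origin: underside centre.

How it is judged:
By the outcome, as a careful person would: the job done as asked, in the order asked, and still so for the second after the job is handed in, while the arm keeps its last pose, push and grip.
It also fails if it takes over 51 s, if anything falls off the work surface, if the arm or the gripper's body presses on something with over 40 N, if the wrist force passes 120 N, or if a joint passes its speed limit or range.

## Working session

There is one attempt and no reset: what is moved stays moved. The work goes in short steps, Python scripts to look and compute and a tool call to move; the robot and the scene stay as the last step left them, time stands still between calls to the robot, and variables do not carry over. Pictures are saved under pics/ and viewed, and the job is handed in when it is done.

Besides the shell and the picture viewer there is one more tool, called as name([rows], argument=value, ...), one row to a line, values as JSON. arm_command: Moves the arm, as the interface text tells. Its arguments: {"type":"object","properties":{"increments":{"type":"array"},"force":{"type":"number"}},"required":["increments"]}

```bash
mkdir -p pics; cat > h.py <<'E'
import numpy as np,cv2
from scipy.spatial.transform import Rotation as R
from station import *
def ray(c,p):
    k=calibration(c);K=np.array(k["intrinsics"]);o=np.array(k["origin"]);Q=np.array(k["orientation"])
    if Q.shape!=(3,3): Q=R.from_rotvec(Q).as_matrix()
    d=Q@np.linalg.inv(K)@np.array([p[0],p[1],1.]);return o,d/np.linalg.norm(d)
def onz(c,p,z):
    o,d=ray(c,p);return o+d*(z-o[2])/d[2]
def proj(c,X):
    k=calibration(c);K=np.array(k["intrinsics"]);o=np.array(k["origin"]);Q=np.array(k["orientation"])
    if Q.shape!=(3,3): Q=R.from_rotvec(Q).as_matrix()
    v=K@(Q.T@(np.array(X)-o));return v[:2]/v[2]
def tri(pa,pb):
    o1,d1=ray("top",pa);o2,d2=ray("side",pb)
    A=np.array([d1,-d2]).T;s=np.linalg.lstsq(A,o2-o1,rcond=None)[0]
    a=o1+d1*s[0];b=o2+d2*s[1];return (a+b)/2,np.linalg.norm(a-b)
def st():
    s=observe();Q=R.from_rotvec(s["tool_rot"]).as_matrix()
    print("t",s["time_s"],"p",np.round(s["ee_pos"],4),"F",np.round(s["force"],1),"T",np.round(s["torque"],2),"w",round(s["width"],3));print(np.round(Q,3));print(np.round(s["joint_pos"],3))
    return s,Q
E
python3 - <<'E'
from h import *
np.set_printoptions(suppress=True,precision=4)
for c in("top","side"):
    im=read_camera(c);cv2.imwrite(f"pics/{c}0.png",im[:,:,::-1])
    k=calibration(c);print(c,k)
    for n in("flap_hinge","flap_bar","grip","lightbox","lampunit"):
        print(n,[(np.round(d["pixel"],1),round(d["conf"],2)) for d in spot_point(n,c)[:3]])
st();print(grasp_offset)
E
```

```text
top {'intrinsics': array([[564.6646,   0.    , 319.5169],
       [  0.    , 564.6646, 233.0174],
       [  0.    ,   0.    ,   1.    ]]), 'origin': array([0.4049, 0.0915, 1.343 ]), 'orientation': array([-2.1558,  2.1398, -0.121 ])}
flap_hinge [(array([179.2, 233.5]), 0.73), (array([462.4, 247.8]), 0.62)]
flap_bar [(array([468.3, 293.4]), 0.66)]
grip [(array([291.1, 252.1]), 0.77)]
lightbox [(array([450.3, 253.6]), 0.56)]
lampunit [(array([296.9, 257.8]), 0.7)]
side {'intrinsics': array([[551.3255,   0.    , 318.8804],
       [  0.    , 551.3255, 235.823 ],
       [  0.    ,   0.    ,   1.    ]]), 'origin': array([ 0.4577, -0.6609,  0.7491]), 'orientation': array([-2.272 ,  0.1326, -0.0744])}
flap_hinge [(array([332.2, 370.7]), 0.73), (array([297.7, 249. ]), 0.62)]
flap_bar [(array([263.4, 386.3]), 0.76)]
grip [(array([295.7, 218. ]), 0.87)]
lightbox [(array([327.7, 405.4]), 0.67)]
lampunit [(array([297.7, 251.2]), 0.72)]
t 0.6 p [0.1442 0.6082 0.2313] F [ 0.3 -0.1 -0.3] T [-0.01  0.05  0.02] w 1.003
[[ 0.231  0.973  0.   ]
 [ 0.973 -0.231  0.   ]
 [ 0.     0.    -1.   ]]
[-1.441  0.435  0.025  1.573 -0.012  1.134 -0.075]
0.0187
```

View pics/top0.png

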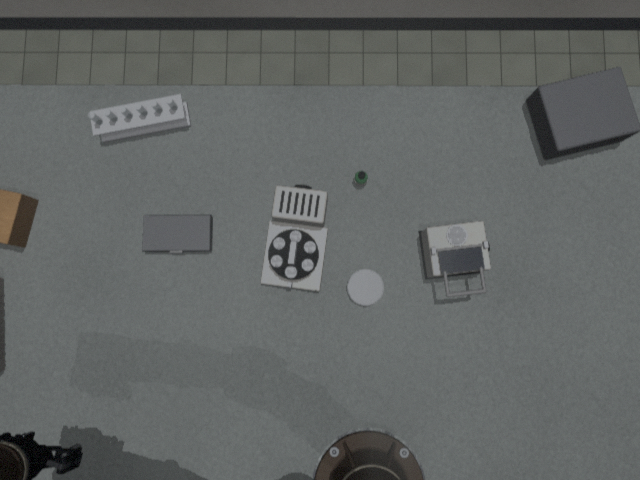

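View pics/side0.png

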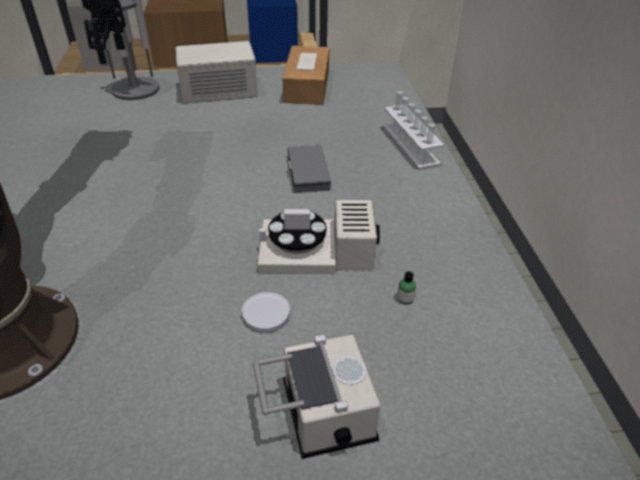

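```bash
python3 - <<'E'
from h import *
np.set_printoptions(suppress=True,precision=4)
print("hinge",tri((462.4,247.8),(332.2,370.7)),onz("top",(462.4,247.8),.096),onz("side",(332.2,370.7),.096))
print("bar",tri((468.3,293.4),(263.4,386.3)),onz("top",(468.3,293.4),.096),onz("side",(263.4,386.3),.096))
print("grip",tri((291.1,252.1),(295.7,218)),onz("top",(291.1,252.1),.088),onz("side",(295.7,218.),.088))
E
```

```text
hinge (array([ 0.5359, -0.202 ,  0.1068]), np.float64(0.004821912345269832)) [ 0.5346 -0.2045  0.096 ] [ 0.5397 -0.1942  0.096 ]
bar (array([ 0.438 , -0.2133,  0.1019]), np.float64(0.007376391626003483)) [ 0.4344 -0.215   0.096 ] [ 0.4415 -0.209   0.096 ]
grip (array([0.522 , 0.1753, 0.0829]), np.float64(0.003278522250605119)) [0.5232 0.175  0.088 ] [0.5199 0.1687 0.088 ]
```

```bash
python3 - <<'E'
import cv2,numpy as np
t=cv2.imread("pics/top0.png");s=cv2.imread("pics/side0.png")
a=cv2.resize(t[180:300,255:335],None,fx=5,fy=5,interpolation=cv2.INTER_CUBIC)
b=cv2.resize(t[210:310,410:500],None,fx=4.44,fy=6,interpolation=cv2.INTER_CUBIC)
cv2.imwrite("pics/a.png",np.hstack([a,b]))
c=cv2.resize(s[190:290,245:395],None,fx=2.66,fy=4,interpolation=cv2.INTER_CUBIC)
d=cv2.resize(s[325:455,245:395],None,fx=2.66,fy=4,interpolation=cv2.INTER_CUBIC)
d=cv2.resize(s[325:455,245:395],None,fx=4,fy=4,interpolation=cv2.INTER_CUBIC)
cv2.imwrite("pics/d.png",d)
E
```

```text
(no output)
```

View pics/a.png

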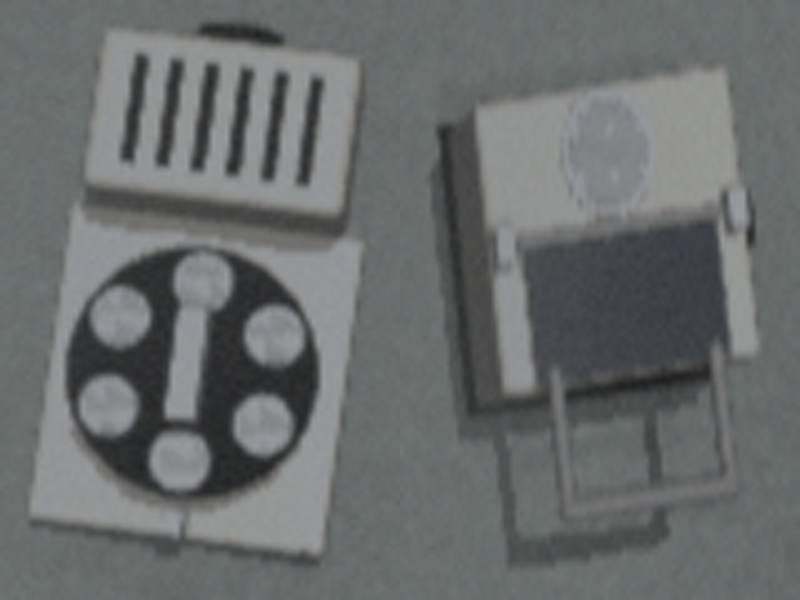

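View pics/d.png

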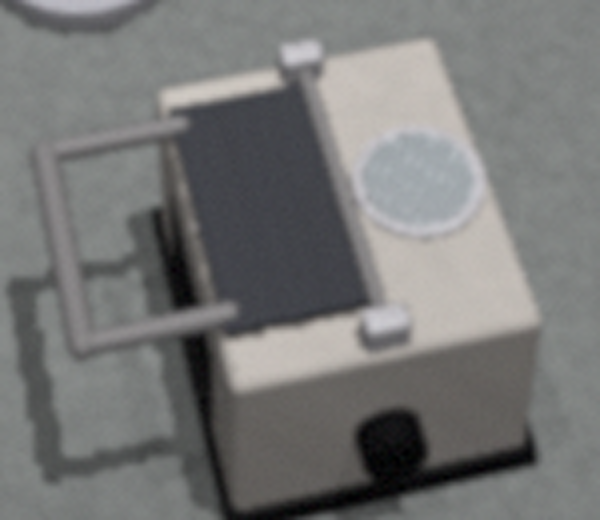

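```bash
python3 - <<'E'
from h import *
from scipy.optimize import least_squares
np.set_printoptions(suppress=True,precision=4)
A=lambda x,y:(255+x/5-.4,180+y/5-.4)
B=lambda x,y:(410+(x-400)/4.44-.4,210+y/6-.4)
D=lambda x,y:(245+x/4-.4,325+y/4-.4)
def fit(obs,x0):
    def P(p,l):
        c,s=np.cos(p[2]),np.sin(p[2]);return [p[0]+c*l[0]-s*l[1],p[1]+s*l[0]+c*l[1],l[2]]
    f=lambda p:np.concatenate([proj(c,P(p,l))-np.array(q) for c,q,l in obs])
    r=least_squares(f,x0,loss="soft_l1");print(r.x);print(np.round(f(r.x).reshape(-1,2),1).tolist());return r.x
# lamp: world x up in image; world y left
lamp=[("top",A(30,518),(-.075,.07,.028)),("top",A(323,556),(-.075,-.07,.028)),("top",A(75,207),(.075,.07,.028)),("top",A(362,240),(.075,-.07,.028)),
("top",A(105,30),(.15,.06,.089)),("top",A(360,60),(.15,-.06,.089)),("top",A(345,215),(.075,-.06,.089)),("top",A(90,185),(.075,.06,.089)),
("top",A(195,300),(.025,0,.102)),("top",A(182,420),(-.025,0,.102)),("top",A(193,370),(0,0,.062))]
fit(lamp,[.52,.175,0])
lb=[("top",B(475,100),(.055,.065,.09)),("top",B(725,68),(.055,-.065,.09)),("top",B(757,355),(-.055,-.065,.09)),("top",B(505,393),(-.055,.065,.09)),
("top",B(570,508),(-.1,.036,.096)),("top",B(732,487),(-.1,-.036,.096)),("top",B(608,152),(.029,0,.09))]
fit(lb,[.53,-.2,0])
ls=[("side",D(162,92),(-.055,.065,.09)),("side",D(432,38),(.055,.065,.09)),("side",D(540,322),(.055,-.065,.09)),("side",D(232,388),(-.055,-.065,.09)),
("side",D(420,182),(.029,0,.09)),("side",D(45,150),(-.1,.04,.096)),("side",D(82,345),(-.1,-.04,.096))]
fit(ls,[.53,-.2,0]);p=fit(lb+ls,[.53,-.2,0])
E
```

```text
[ 0.5214  0.1714 -0.1183]
[[-0.4, 0.3], [0.7, 0.3], [-0.5, -0.8], [1.0, -0.1], [-0.4, -1.4], [1.1, -1.0], [-0.1, 0.6], [-1.9, 0.0], [0.2, 1.6], [-0.2, -0.0], [0.2, 0.4]]
[ 0.5356 -0.1967  0.1158]
[[-0.6, 0.2], [1.0, -0.8], [1.0, 0.3], [-0.8, 0.3], [1.0, 0.0], [-2.8, -0.0], [-0.0, -0.2]]
[ 0.5364 -0.1955  0.1208]
[[-1.8, -1.7], [1.3, -1.5], [1.7, 0.2], [-0.4, 0.9], [-0.1, 0.1], [-0.1, 0.5], [-0.1, -0.2]]
[ 0.5361 -0.1959  0.1191]
[[-1.0, 0.0], [0.5, -1.1], [0.6, -0.1], [-1.1, 0.2], [0.7, -0.2], [-3.1, -0.3], [-0.4, -0.4], [-1.9, -1.5], [1.2, -1.3], [1.5, 0.6], [-0.7, 1.1], [-0.3, 0.4], [-0.3, 0.6], [-0.4, -0.0]]
```

arm_command([
  {"offset": [-10, 15, 0], "roll": 0, "claw": 70},
  {"offset": [-22, 30, 0], "roll": 0, "claw": 70},
  {"offset": [-22, 30, 0], "roll": 0, "claw": 70},
  {"offset": [-22, 30, 0], "roll": 0, "claw": 70},
  {"offset": [-22, 30, 0], "roll": 0, "claw": 70},
  {"offset": [-22, 30, 0], "roll": 0, "claw": 70},
  {"offset": [-22, 30, 0], "roll": 0, "claw": 70},
  {"offset": [-22, 30, 0], "roll": 0, "claw": 70},
])

```text
time_s: 1.4
ee_pos: [0.3266, 0.3944, 0.2315]
tool_rot: [2.465, 1.947, 0.001]
force: [0.4, 0.8, -0.9]
width: 0.82
```

arm_command([
  {"offset": [-22, 30, 0], "roll": 0, "claw": 50},
  {"offset": [-22, 30, 0], "roll": 0, "claw": 50},
  {"offset": [-22, 30, 0], "roll": 0, "claw": 50},
  {"offset": [-22, 30, 0], "roll": 0, "claw": 50},
  {"offset": [-22, 30, 0], "roll": 0, "claw": 50},
  {"offset": [-22, 30, 0], "roll": 0, "claw": 50},
  {"offset": [-22, 30, 0], "roll": 0, "claw": 50},
  {"offset": [-10, 20, 0], "roll": -0.115, "claw": 50},
])

```text
time_s: 2.2
ee_pos: [0.5127, 0.1797, 0.2316]
tool_rot: [2.351, 2.082, -0.0]
force: [0.9, 0.1, 0.3]
width: 0.585
```

```bash
cat > go.py <<'E'
from h import *
import sys
s,Q=st();t=np.array(eval(sys.argv[1]));print("tool-frame offset mm",np.round(Q.T@(t-s["ee_pos"])*1000,1),"x-angle",np.arctan2(Q[1,0],Q[0,0]))
E
python3 go.py "[.5215,.1715,.071]"
```

```text
t 2.2 p [0.5127 0.1797 0.2316] F [0.9 0.1 0.3] T [-0.01 -0.01  0.04] w 0.585
[[ 0.121  0.993  0.001]
 [ 0.993 -0.121 -0.001]
 [-0.001  0.001 -1.   ]]
[-0.619  0.301  0.237  1.788 -0.078  1.061  1.095]
tool-frame offset mm [ -6.9   9.6 160.6] x-angle 1.4494459259075871
```

arm_command([
  {"offset": [-3, 5, 20], "roll": 0, "claw": 50},
  {"offset": [-3, 4, 30], "roll": 0, "claw": 50},
  {"offset": [0, 0, 30], "roll": 0, "claw": 50},
  {"offset": [0, 0, 25], "roll": 0, "claw": 50},
  {"offset": [0, 0, 15], "roll": 0, "claw": 50},
  {"offset": [0, 0, 0], "roll": 0, "claw": 50},
])

```text
time_s: 2.8
ee_pos: [0.518, 0.1754, 0.1095]
tool_rot: [-2.349, -2.085, 0.006]
force: [-1.0, -0.7, 0.7]
width: 0.586
```

```bash
python3 go.py "[.5215,.1715,.071]"; python3 - <<'E'
from h import *
for c,r in(("top",(200,310,240,350)),("side",(150,290,225,395))):
    im=read_camera(c)[r[0]:r[1],r[2]:r[3],::-1];cv2.imwrite(f"pics/{c}1.png",cv2.resize(im,None,fx=4,fy=4,interpolation=cv2.INTER_CUBIC))
E
```

```text
t 2.8 p [0.518  0.1754 0.1095] F [-1.  -0.7  0.7] T [-0.03  0.01  0.03] w 0.586
[[ 0.118  0.993 -0.003]
 [ 0.993 -0.118 -0.002]
 [-0.002 -0.003 -1.   ]]
[-0.578  0.449  0.209  1.915 -0.126  0.795  1.151]
tool-frame offset mm [-3.3  4.1 38.5] x-angle 1.4520726567059643
```

View pics/side1.png

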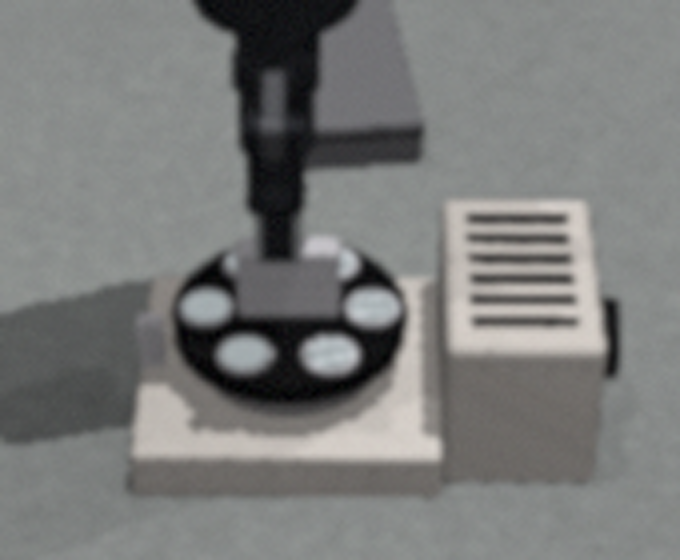

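View pics/top1.png

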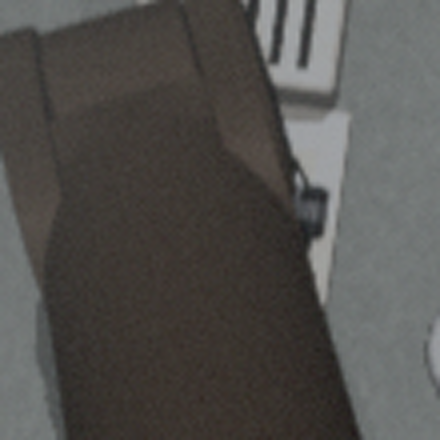

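arm_command([
  {"offset": [-3, 4, 0], "roll": 0, "claw": 50},
  {"offset": [0, 0, 15], "roll": 0, "claw": 50},
  {"offset": [0, 0, 15], "roll": 0, "claw": 50},
  {"offset": [0, 0, 7], "roll": 0, "claw": 50},
  {"offset": [0, 0, 0], "roll": 0, "claw": 50},
  {"offset": [0, 0, 0], "roll": 0, "claw": 50},
])

```text
time_s: 3.5
ee_pos: [0.5236, 0.1736, 0.0751]
tool_rot: [2.348, 2.086, 0.001]
force: [0.6, 0.8, 0.4]
width: 0.585
```

```bash
python3 go.py "[.5215,.1715,.071]"
```

```text
t 3.5 p [0.5236 0.1736 0.0751] F [0.6 0.8 0.4] T [-0.03 -0.04  0.01] w 0.585
[[ 0.118  0.993  0.001]
 [ 0.993 -0.118  0.   ]
 [ 0.     0.001 -1.   ]]
[-0.559  0.501  0.196  1.935 -0.142  0.718  1.173]
tool-frame offset mm [-2.3 -1.9  4.1] x-angle 1.452862734087139
```

arm_command([
  {"offset": [-2, -2, 2], "roll": 0, "claw": 30},
  {"offset": [0, 0, 0], "roll": 0, "claw": 20},
  {"offset": [0, 0, 0], "roll": 0, "claw": 8},
  {"offset": [0, 0, 0], "roll": 0, "claw": 5},
  {"offset": [0, 0, 0], "roll": 0, "claw": 5},
  {"offset": [0, 0, 0], "roll": 0, "claw": 5},
  {"offset": [0, 0, 0], "roll": 0, "claw": 5},
], force=60)

```text
time_s: 4.2
ee_pos: [0.5212, 0.1752, 0.0731]
tool_rot: [-2.344, -2.089, -0.006]
force: [0.2, 9.8, 0.5]
width: 0.152
```

```bash
python3 go.py "[.5215,.1715,.071]"
```

```text
t 4.2 p [0.5212 0.1752 0.0731] F [0.2 9.8 0.5] T [1.64 0.02 0.02] w 0.152
[[ 0.115  0.993  0.002]
 [ 0.993 -0.115  0.004]
 [ 0.004  0.001 -1.   ]]
[-0.559  0.501  0.191  1.942 -0.145  0.709  1.175]
tool-frame offset mm [-3.7  0.7  2. ] x-angle 1.4556629612986545
```

arm_command([
  {"offset": [3, 0, 0], "roll": 0, "claw": 5},
  {"offset": [0, 0, 0], "roll": 0, "claw": 5},
])

```text
time_s: 4.4
ee_pos: [0.5212, 0.1753, 0.073]
tool_rot: [-2.348, -2.087, -0.001]
force: [-2.2, 1.4, 6.4]
width: 0.153
```

```bash
python3 go.py "[.5215,.1715,.071]"
```

```text
t 4.4 p [0.5212 0.1753 0.073 ] F [-2.2  1.4  6.4] T [ 0.07  0.47 -0.02] w 0.153
[[ 0.117  0.993  0.   ]
 [ 0.993 -0.117  0.001]
 [ 0.001  0.    -1.   ]]
[-0.563  0.502  0.194  1.94  -0.143  0.712  1.17 ]
tool-frame offset mm [-3.7  0.7  2. ] x-angle 1.4535332149374929
```

arm_command([
  {"offset": [0, 0, 0], "roll": 0.05, "claw": 5},
  {"offset": [0, 0, 0], "roll": 0.1, "claw": 5},
  {"offset": [0, 0, 0], "roll": 0.1, "claw": 5},
  {"offset": [0, 0, 0], "roll": 0.1, "claw": 5},
  {"offset": [0, 0, 0], "roll": 0.1, "claw": 5},
  {"offset": [0, 0, 0], "roll": 0.05, "claw": 5},
  {"offset": [0, 0, 0], "roll": 0, "claw": 5},
])

```text
time_s: 5.1
ee_pos: [0.5214, 0.1756, 0.073]
tool_rot: [-2.792, -1.439, -0.002]
force: [-0.9, 2.4, 5.7]
width: 0.156
```

```bash
python3 go.py "[.5212,.1753,.073]"
```

```text
t 5.1 p [0.5214 0.1756 0.073 ] F [-0.9  2.4  5.7] T [ 0.25  0.45 -0.  ] w 0.156
[[ 0.58   0.814  0.001]
 [ 0.814 -0.58   0.001]
 [ 0.001 -0.    -1.   ]]
[-0.663  0.513  0.334  1.948 -0.248  0.719  0.771]
tool-frame offset mm [-0.3  0.   0. ] x-angle 0.9517688341254565
```

arm_command([
  {"offset": [0, 0, 0], "roll": 0.1, "claw": 5},
  {"offset": [0, 0, 0], "roll": 0.1, "claw": 5},
  {"offset": [0, 0, 0], "roll": 0.1, "claw": 5},
  {"offset": [0, 0, 0], "roll": 0.1, "claw": 5},
  {"offset": [0, 0, 0], "roll": 0.1, "claw": 5},
  {"offset": [0, 0, 0], "roll": 0.05, "claw": 5},
  {"offset": [0, 0, 0], "roll": 0, "claw": 5},
  {"offset": [0, 0, 0], "roll": 0, "claw": 5},
])

```text
time_s: 5.9
ee_pos: [0.5216, 0.1759, 0.0731]
tool_rot: [-3.077, -0.63, -0.002]
force: [-0.1, 3.2, 4.1]
width: 0.151
```

```bash
python3 go.py "[.5212,.1753,.073]"
```

```text
t 5.9 p [0.5216 0.1759 0.0731] F [-0.1  3.2  4.1] T [ 0.42  0.32 -0.04] w 0.151
[[ 0.92   0.393  0.001]
 [ 0.393 -0.92   0.001]
 [ 0.002 -0.001 -1.   ]]
[-0.77   0.535  0.488  1.957 -0.366  0.735  0.339]
tool-frame offset mm [-0.6  0.4  0.1] x-angle 0.40396760351388994
```

arm_command([
  {"offset": [0, 0, 0], "roll": 0, "claw": 20},
  {"offset": [0, 0, 0], "roll": 0, "claw": 32},
  {"offset": [0, 0, 0], "roll": 0, "claw": 32},
  {"offset": [0, 0, 0], "roll": 0, "claw": 32},
  {"offset": [0, 0, -20], "roll": 0, "claw": 32},
  {"offset": [0, 0, -40], "roll": 0, "claw": 32},
  {"offset": [0, 0, -40], "roll": 0, "claw": 32},
  {"offset": [0, 0, -40], "roll": 0, "claw": 32},
])

```text
time_s: 6.7
ee_pos: [0.5209, 0.1743, 0.2137]
tool_rot: [3.078, 0.628, -0.001]
force: [0.8, 0.7, 0.1]
width: 0.374
```

```bash
python3 go.py "[.5212,.1753,.073]"; python3 - <<'E'
from h import *
for c,r in(("side",(150,290,225,395)),):
    im=read_camera(c)[r[0]:r[1],r[2]:r[3],::-1];cv2.imwrite(f"pics/{c}2.png",cv2.resize(im,None,fx=4,fy=4,interpolation=cv2.INTER_CUBIC))
E
```

```text
t 6.7 p [0.5209 0.1743 0.2137] F [0.8 0.7 0.1] T [0.   0.01 0.04] w 0.374
[[ 0.92   0.392 -0.   ]
 [ 0.392 -0.92  -0.001]
 [-0.001  0.    -1.   ]]
[-0.863  0.357  0.594  1.818 -0.229  1.036  0.222]
tool-frame offset mm [  0.7  -0.8 140.7] x-angle 0.4024099946661429
```

View pics/side2.png

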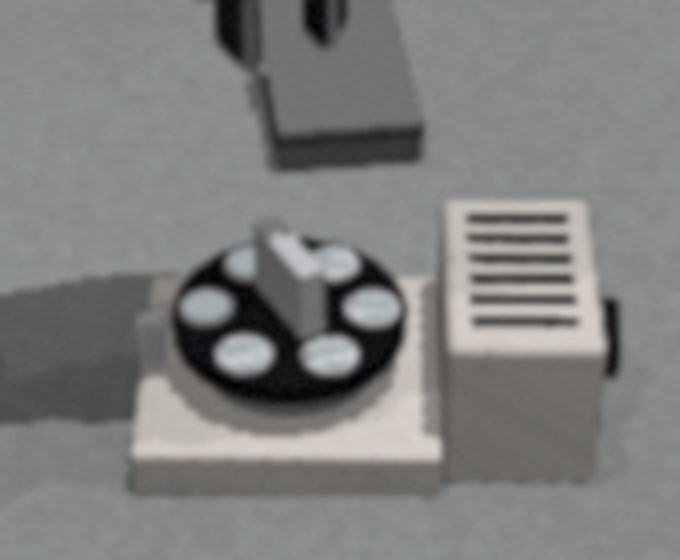

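arm_command([
  {"offset": [0, 0, -10], "roll": 0.14, "claw": 40},
  {"offset": [0, 0, 0], "roll": 0.143, "claw": 40},
  {"offset": [-6, 20, 0], "roll": 0, "claw": 40},
  {"offset": [-13, 37, 0], "roll": 0, "claw": 40},
  {"offset": [-13, 37, 0], "roll": 0, "claw": 40},
  {"offset": [-13, 37, 0], "roll": 0, "claw": 40},
  {"offset": [-13, 37, 0], "roll": 0, "claw": 40},
  {"offset": [-13, 37, 0], "roll": 0, "claw": 40},
])

```text
time_s: 7.55
ee_pos: [0.474, -0.0396, 0.2221]
tool_rot: [-3.136, -0.191, 0.0]
force: [1.1, -0.6, 0.3]
width: 0.472
```

arm_command([
  {"offset": [-13, 37, 0], "roll": 0, "claw": 40},
  {"offset": [-13, 37, 0], "roll": 0, "claw": 40},
  {"offset": [-13, 37, 0], "roll": 0, "claw": 40},
  {"offset": [-13, 37, 0], "roll": 0, "claw": 40},
  {"offset": [-6, 20, 0], "roll": 0, "claw": 40},
  {"offset": [0, 0, 0], "roll": 0, "claw": 40},
])

```text
time_s: 8.15
ee_pos: [0.4357, -0.215, 0.2223]
tool_rot: [3.135, 0.181, -0.0]
force: [0.0, -0.2, -0.0]
width: 0.469
```

```bash
python3 go.py "[.437,-.210,.140]"
```

```text
t 8.15 p [ 0.4357 -0.215   0.2223] F [ 0.  -0.2 -0. ] T [ 0.03  0.01 -0.02] w 0.469
[[ 0.993  0.115 -0.   ]
 [ 0.115 -0.993 -0.001]
 [-0.     0.001 -1.   ]]
[-0.312  0.259  0.823  1.961 -0.221  1.013  0.728]
tool-frame offset mm [ 1.9 -5.  82.3] x-angle 0.11553570434727463
```

Descend to just above the bar and look.

arm_command([
  {"offset": [2, -5, 20], "roll": 0, "claw": 40},
  {"offset": [0, 0, 30], "roll": 0, "claw": 40},
  {"offset": [0, 0, 30], "roll": 0, "claw": 40},
  {"offset": [0, 0, 15], "roll": 0, "claw": 40},
  {"offset": [0, 0, 0], "roll": 0, "claw": 40},
])

```text
time_s: 8.65
ee_pos: [0.4373, -0.2047, 0.1253]
tool_rot: [-3.134, -0.191, 0.007]
force: [-0.5, -0.5, 0.2]
width: 0.469
```

```bash
python3 go.py "[.437,-.210,.077]"; python3 - <<'E'
from h import *
for c,r in(("side",(325,455,225,405)),("top",(210,330,410,550))):
    im=read_camera(c)[r[0]:r[1],r[2]:r[3],::-1];cv2.imwrite(f"pics/{c}3.png",cv2.resize(im,None,fx=4,fy=4,interpolation=cv2.INTER_CUBIC))
E
```

```text
t 8.65 p [ 0.4373 -0.2047  0.1253] F [-0.5 -0.5  0.2] T [ 0.05 -0.04  0.04] w 0.469
[[ 0.993  0.121 -0.004]
 [ 0.121 -0.993  0.001]
 [-0.004 -0.002 -1.   ]]
[-0.228  0.398  0.734  2.078 -0.369  0.8    0.851]
tool-frame offset mm [-0.8  5.3 48.3] x-angle 0.121429543661256
```

View pics/side3.png

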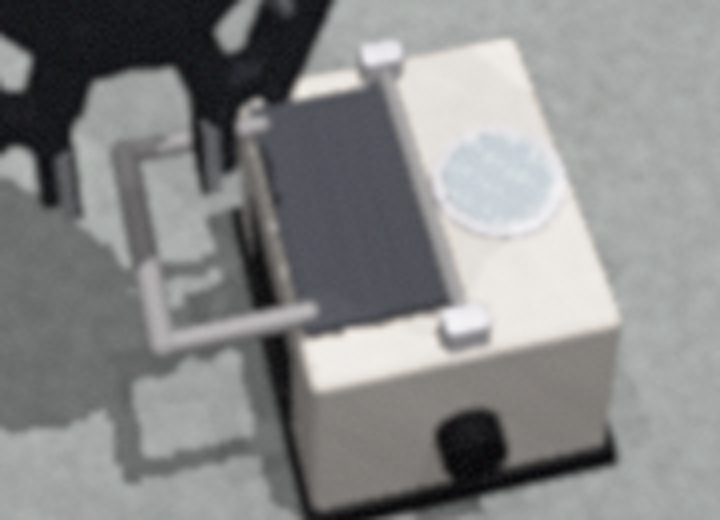

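View pics/top3.png

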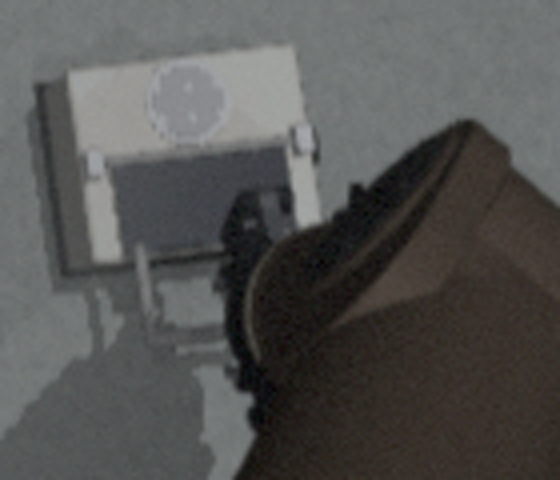

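```bash
python3 - <<'E'
from h import *
for y in(-.2047,-.21,-.215):
  for c in("side","top"): print(y,c,proj(c,(.437,y,.096)))
for p in((128,148),(160,345)): print(onz("side",(225+p[0]/4,325+p[1]/4),.096))
E
```

```text
-0.2047 side [259.99323225 383.96795755]
-0.2047 top [463.56533515 292.18820945]
-0.21 side [260.14646595 387.21616055]
-0.21 top [465.99654843 292.2078662 ]
-0.215 side [260.29251148 390.31199066]
-0.215 top [468.29045395 292.2264128 ]
[ 0.4342042  -0.16701772  0.096     ]
[ 0.44190893 -0.24812303  0.096     ]
```

arm_command([
  {"offset": [0, 4, 10], "roll": 0, "claw": 40},
  {"offset": [0, 0, 12], "roll": 0, "claw": 40},
  {"offset": [0, 0, 12], "roll": 0, "claw": 40},
  {"offset": [0, 0, 10], "roll": 0, "claw": 40},
  {"offset": [0, 0, 0], "roll": 0, "claw": 40},
  {"offset": [0, 0, 0], "roll": 0, "claw": 40},
])

```text
time_s: 9.35
ee_pos: [0.4394, -0.2098, 0.083]
tool_rot: [-3.136, -0.188, 0.001]
force: [0.1, 0.8, 0.9]
width: 0.472
```

```bash
python3 go.py "[.437,-.209,.077]"; python3 - <<'E'
from h import *
for c,r in(("side",(325,455,225,405)),):
    im=read_camera(c)[r[0]:r[1],r[2]:r[3],::-1];cv2.imwrite(f"pics/{c}4.png",cv2.resize(im,None,fx=4,fy=4,interpolation=cv2.INTER_CUBIC))
E
```

```text
t 9.35 p [ 0.4394 -0.2098  0.083 ] F [0.1 0.8 0.9] T [-0.    0.    0.02] w 0.472
[[ 0.993  0.119 -0.001]
 [ 0.119 -0.993  0.   ]
 [-0.001 -0.    -1.   ]]
[-0.163  0.469  0.673  2.109 -0.448  0.707  0.925]
tool-frame offset mm [-2.3 -1.1  6. ] x-angle 0.11965521891940568
```

View pics/side4.png

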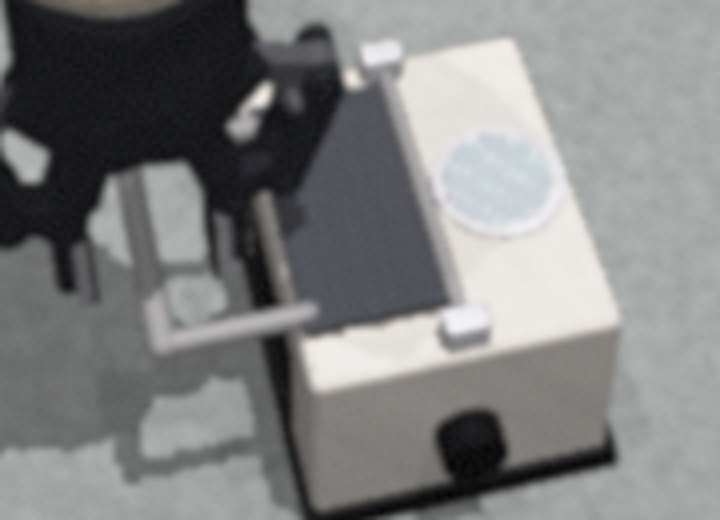

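arm_command([
  {"offset": [-1, 0, 5], "roll": 0, "claw": 40},
  {"offset": [0, 0, 0], "roll": 0, "claw": 25},
  {"offset": [0, 0, 0], "roll": 0, "claw": 12},
  {"offset": [0, 0, 0], "roll": 0, "claw": 4},
  {"offset": [0, 0, 0], "roll": 0, "claw": 4},
  {"offset": [0, 0, 0], "roll": 0, "claw": 4},
  {"offset": [0, 0, 0], "roll": 0, "claw": 4},
  {"offset": [0, 0, 0], "roll": 0, "claw": 4},
], force=25)

```text
time_s: 10.2
ee_pos: [0.4371, -0.21, 0.0783]
tool_rot: [-3.135, -0.187, 0.003]
force: [-6.2, -0.3, 3.9]
width: 0.107
```

```bash
python3 go.py "[.437,-.209,.077]"
```

```text
t 10.2 p [ 0.4371 -0.21    0.0783] F [-6.2 -0.3  3.9] T [-0.16  1.17  0.03] w 0.107
[[ 0.993  0.119 -0.002]
 [ 0.119 -0.993  0.001]
 [-0.002 -0.001 -1.   ]]
[-0.156  0.475  0.666  2.116 -0.456  0.696  0.934]
tool-frame offset mm [ 0.1 -1.   1.3] x-angle 0.11923132966457171
```

arm_command([
  {"offset": [-2, 0, 0], "roll": 0, "claw": 4},
  {"offset": [0.5, 0, -9.8], "roll": 0, "claw": 4},
  {"offset": [1.4, 0, -9.7], "roll": 0, "claw": 4},
  {"offset": [2.4, 0, -9.5], "roll": 0, "claw": 4},
  {"offset": [3.3, 0, -9.2], "roll": 0, "claw": 4},
  {"offset": [0, 0, 0], "roll": 0, "claw": 4},
  {"offset": [0, 0, 0], "roll": 0, "claw": 4},
])

```text
time_s: 10.9
ee_pos: [0.4439, -0.2092, 0.1166]
tool_rot: [-3.136, -0.188, 0.0]
force: [-2.4, 0.5, 0.7]
width: 0.104
```

```bash
python3 go.py "[.437,-.209,.077]"
```

```text
t 10.9 p [ 0.4439 -0.2092  0.1166] F [-2.4  0.5  0.7] T [0.05 0.46 0.04] w 0.104
[[ 0.993  0.12  -0.   ]
 [ 0.12  -0.993  0.   ]
 [-0.    -0.    -1.   ]]
[-0.208  0.422  0.721  2.072 -0.393  0.784  0.872]
tool-frame offset mm [-6.8 -1.  39.6] x-angle 0.11986544584430028
```

arm_command([
  {"offset": [4.2, 0, -8.9], "roll": 0, "claw": 4},
  {"offset": [5.0, 0, -8.4], "roll": 0, "claw": 4},
  {"offset": [5.9, 0, -7.9], "roll": 0, "claw": 4},
  {"offset": [6.6, 0, -7.3], "roll": 0, "claw": 4},
  {"offset": [0, 0, 0], "roll": 0, "claw": 4},
  {"offset": [0, 0, 0], "roll": 0, "claw": 4},
])

```text
time_s: 11.5
ee_pos: [0.4633, -0.2067, 0.1494]
tool_rot: [-3.134, -0.186, 0.007]
force: [-13.1, 0.4, 11.0]
width: 0.105
```

```bash
python3 go.py "[.437,-.209,.077]"; python3 - <<'E'
from h import *
for c,r in(("side",(305,435,225,405)),):
    im=read_camera(c)[r[0]:r[1],r[2]:r[3],::-1];cv2.imwrite(f"pics/{c}5.png",cv2.resize(im,None,fx=4,fy=4,interpolation=cv2.INTER_CUBIC))
E
```

```text
t 11.5 p [ 0.4633 -0.2067  0.1494] F [-13.1   0.4  11. ] T [0.03 2.77 0.03] w 0.105
[[ 0.993  0.118 -0.004]
 [ 0.118 -0.993  0.001]
 [-0.004 -0.002 -1.   ]]
[-0.246  0.403  0.751  1.997 -0.354  0.879  0.815]
tool-frame offset mm [-26.   -0.7  72.5] x-angle 0.11872465112283465
```

View pics/side5.png

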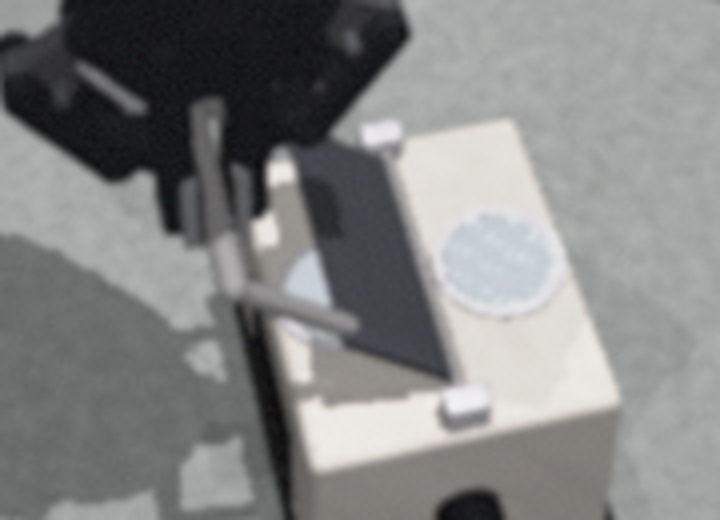

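arm_command([
  {"offset": [-3, 0, -2], "roll": 0, "claw": 4},
  {"offset": [0, 0, 0], "roll": 0, "claw": 4},
])

```text
time_s: 11.75
ee_pos: [0.4649, -0.2065, 0.1517]
tool_rot: [3.135, 0.19, 0.005]
force: [4.6, 0.1, -6.3]
width: 0.104
```

```bash
python3 go.py "[.437,-.209,.077]"
```

```text
t 11.75 p [ 0.4649 -0.2065  0.1517] F [ 4.6  0.1 -6.3] T [ 0.18 -1.01  0.02] w 0.104
[[ 0.993  0.121  0.003]
 [ 0.121 -0.993 -0.   ]
 [ 0.003  0.001 -1.   ]]
[-0.249  0.396  0.751  1.998 -0.352  0.875  0.813]
tool-frame offset mm [-28.2  -1.   74.6] x-angle 0.12095193754008594
```

arm_command([
  {"offset": [8.0, 0, -6.0], "roll": 0, "claw": 4},
  {"offset": [7.9, 0, -5.9], "roll": 0, "claw": 4},
  {"offset": [8.4, 0, -5.0], "roll": 0, "claw": 4},
  {"offset": [8.9, 0, -4.2], "roll": 0, "claw": 4},
  {"offset": [0, 0, 0], "roll": 0, "claw": 4},
  {"offset": [0, 0, 0], "roll": 0, "claw": 4},
])

```text
time_s: 12.35
ee_pos: [0.4967, -0.2026, 0.1734]
tool_rot: [-3.135, -0.189, -0.001]
force: [-3.9, 1.8, 7.2]
width: 0.103
```

```bash
python3 go.py "[.437,-.209,.077]"
```

```text
t 12.35 p [ 0.4967 -0.2026  0.1734] F [-3.9  1.8  7.2] T [0.55 0.82 0.03] w 0.103
[[ 0.993  0.12   0.   ]
 [ 0.12  -0.993  0.001]
 [ 0.001 -0.001 -1.   ]]
[-0.265  0.416  0.757  1.907 -0.348  0.953  0.775]
tool-frame offset mm [-60.   -0.8  96.3] x-angle 0.12050668234078919
```

arm_command([
  {"offset": [8.5, 0, -4.5], "roll": 0, "claw": 4},
  {"offset": [9.3, 0, -2.4], "roll": 0, "claw": 4},
  {"offset": [9.5, 0, -1.4], "roll": 0, "claw": 4},
  {"offset": [8, 0, -0.5], "roll": 0, "claw": 4},
  {"offset": [0, 0, 0], "roll": 0, "claw": 4},
  {"offset": [0, 0, 0], "roll": 0, "claw": 4},
  {"offset": [0, 0, 0], "roll": 0, "claw": 4},
])

```text
time_s: 13.05
ee_pos: [0.5312, -0.1984, 0.1812]
tool_rot: [-3.135, -0.189, -0.001]
force: [-1.1, 4.4, 4.7]
width: 0.104
```

```bash
python3 go.py "[.5363,-.1975,.177]"; python3 - <<'E'
from h import *
for c,r in(("side",(285,435,225,405)),("top",(190,310,410,550))):
    im=read_camera(c)[r[0]:r[1],r[2]:r[3],::-1];cv2.imwrite(f"pics/{c}6.png",cv2.resize(im,None,fx=4,fy=4,interpolation=cv2.INTER_CUBIC))
    print(c,proj(c,(.5363,-.1975,.196)),[(np.round(d["pixel"],1),round(d["conf"],2)) for d in spot_point("flap_bar",c)[:2]])
E
```

```text
t 13.05 p [ 0.5312 -0.1984  0.1812] F [-1.1  4.4  4.7] T [0.86 0.21 0.03] w 0.104
[[ 0.993  0.12   0.001]
 [ 0.12  -0.993  0.001]
 [ 0.001 -0.    -1.   ]]
[-0.264  0.457  0.747  1.825 -0.365  1.002  0.753]
tool-frame offset mm [ 5.1 -0.3  4.2] x-angle 0.12027983202474071
side [331.88021346 326.53507282] [(array([329.5, 326.3]), 0.58)]
top [470.51811834 241.95455845] [(array([472.8, 245.7]), 0.48)]
```

View pics/side6.png

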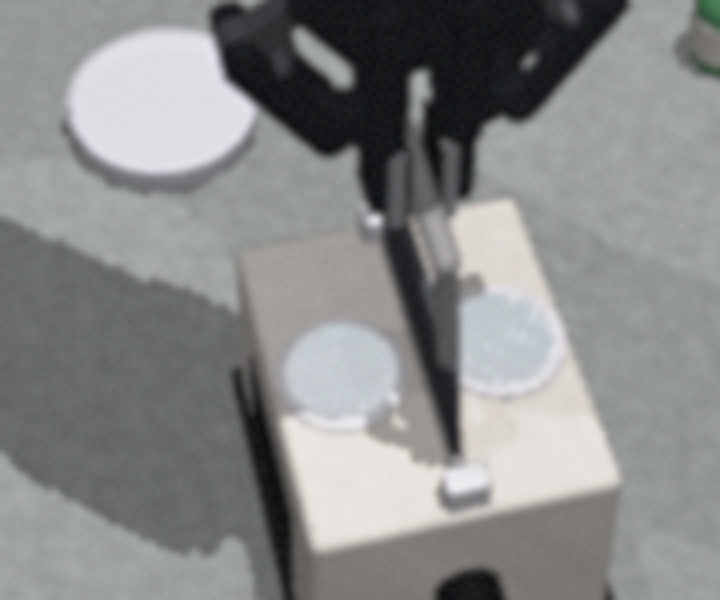

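View pics/top6.png

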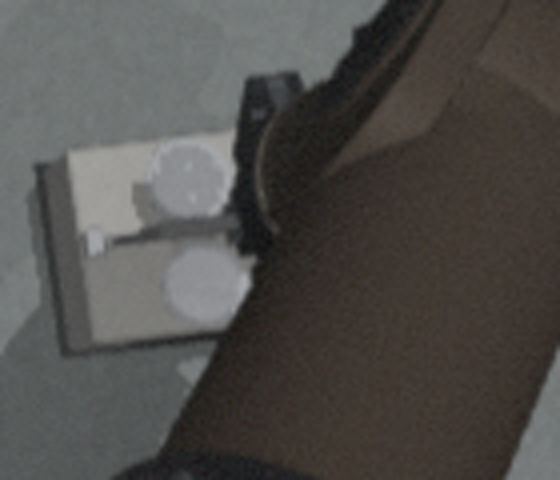

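arm_command([
  {"offset": [2.5, -0.5, -0.5], "roll": 0, "claw": 4},
  {"offset": [2.5, -0.5, -0.5], "roll": 0, "claw": 4},
  {"offset": [0, 0, 0], "roll": 0, "claw": 4},
  {"offset": [0, 0, 0], "roll": 0, "claw": 4},
  {"offset": [0, 0, 0], "roll": 0, "claw": 4},
])

```text
time_s: 13.75
ee_pos: [0.5353, -0.1977, 0.1816]
tool_rot: [3.135, 0.187, -0.001]
force: [-1.2, -3.2, -6.9]
width: 0.102
```

```bash
python3 go.py "[.5363,-.1975,.177]"; python3 - <<'E'
from h import *
for c,r in(("side",(285,435,225,405)),):
    im=read_camera(c)[r[0]:r[1],r[2]:r[3],::-1];cv2.imwrite(f"pics/{c}7.png",cv2.resize(im,None,fx=4,fy=4,interpolation=cv2.INTER_CUBIC))
    for n,z in(("flap_bar",.196),("flap_hinge",.096)):
      print(c,n,[(np.round(d["pixel"],1),round(d["conf"],2),onz(c,d["pixel"],z)) for d in spot_point(n,c)[:2]])
    # where plate's near edges project: y local -.048 (plate) / bar end -.041
    for a in(-.05,0,.05):
      L=lambda x,y,z:proj(c,(.5363+np.cos(.119)*x-np.sin(.119)*y,-.1970+np.sin(.119)*x+np.cos(.119)*y,z))
      f=lambda r,y:((L(-r*np.sin(a),y,.096+r*np.cos(a))-(225,285))*4).round(0)
      print(a,"plate bottom near",f(0,-.048),"plate top near",f(.053,-.048),"bar near end",f(.1,-.041))
E
```

```text
t 13.75 p [ 0.5353 -0.1977  0.1816] F [-1.2 -3.2 -6.9] T [-0.51  0.18  0.05] w 0.102
[[ 0.993  0.119 -0.   ]
 [ 0.119 -0.993 -0.001]
 [-0.001  0.001 -1.   ]]
[-0.265  0.463  0.747  1.815 -0.366  1.007  0.748]
tool-frame offset mm [ 1.  -0.1  4.6] x-angle 0.11931722014894447
side flap_bar [(array([334.1, 325.2]), 0.9, array([ 0.53948415, -0.19559737,  0.196     ]))]
side flap_hinge [(array([330.6, 369.6]), 0.93, array([ 0.5377126 , -0.19211051,  0.096     ]))]
-0.05 plate bottom near [456. 466.] plate top near [470. 371.] bar near end [476. 261.]
0 plate bottom near [456. 466.] plate top near [462. 372.] bar near end [461. 264.]
0.05 plate bottom near [456. 466.] plate top near [454. 374.] bar near end [445. 267.]
```

View pics/side7.png

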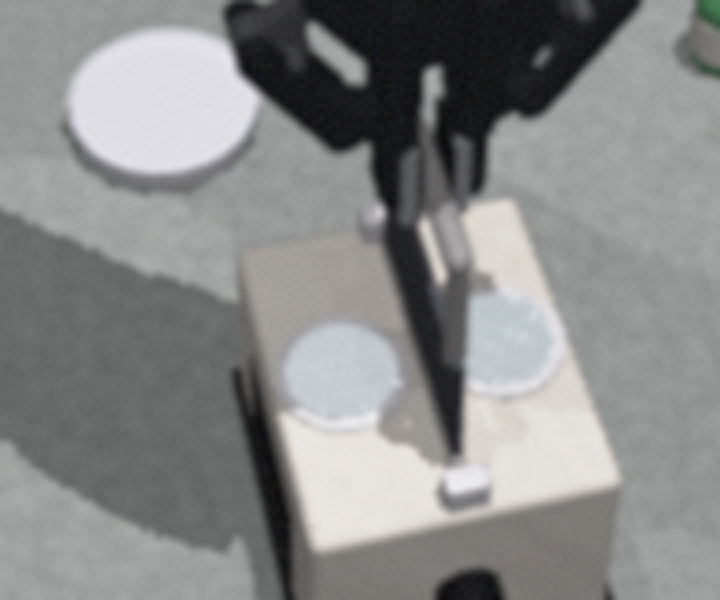

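arm_command([
  {"offset": [0.8, 0.5, 0.8], "roll": 0, "claw": 4},
  {"offset": [0, 0, 0], "roll": 0, "claw": 4},
  {"offset": [0, 0, 0], "roll": 0, "claw": 4},
  {"offset": [0, 0, 0], "roll": 0, "claw": 4},
  {"offset": [0, 0, 0], "roll": 0, "claw": 4},
  {"offset": [0, 0, 0], "roll": 0, "claw": 4},
], force=40)

```text
time_s: 14.5
ee_pos: [0.5368, -0.1976, 0.1815]
tool_rot: [3.136, 0.188, 0.001]
force: [-0.8, 0.0, 3.9]
width: 0.095
```

```bash
python3 go.py "[.5363,-.1975,.177]"; python3 - <<'E'
from h import *
im={}
for c in("side","top"):
    im=read_camera(c);cv2.imwrite(f"pics/{c}8.png",im[:,:,::-1])
    for n in("dish","oil","slidebox"):
      print(c,n,[(np.round(d["pixel"],1),round(d["conf"],2)) for d in spot_point(n,c)[:1]])
E
```

```text
t 14.5 p [ 0.5368 -0.1976  0.1815] F [-0.8  0.   3.9] T [-0.03  0.37  0.05] w 0.095
[[ 0.993  0.12   0.001]
 [ 0.12  -0.993  0.   ]
 [ 0.001  0.    -1.   ]]
[-0.263  0.465  0.746  1.812 -0.369  1.007  0.75 ]
tool-frame offset mm [-0.5 -0.2  4.5] x-angle 0.12002787584552914
side dish [(array([270.2, 314.3]), 0.55)]
side oil [(array([404.4, 301. ]), 0.96)]
side slidebox [(array([305.5, 170.6]), 0.64)]
top dish [(array([363.7, 285.1]), 0.9)]
top oil [(array([358.1, 183.4]), 0.56)]
top slidebox [(array([177.2, 233.8]), 0.89)]
```

View pics/side8.png

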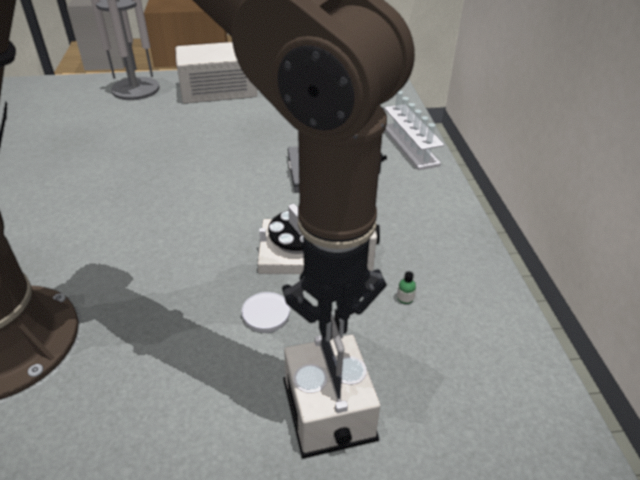

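```bash
python3 -c "
from station import *
print(sign_off())"
```

```text
the job is handed in; nothing more can be done
None
```

I turned the turret one click clockwise and let go of it. I then swung the flap up to upright, and the gripper is still holding it there. I handed the job in at about 14.6 s of the 51 s allowed.

- **Turret:** the gripper turned it 1.05 rad. A side picture taken after release shows the bar about 60° round and the six filter windows in their original places, so it is resting in the click.
- **Flap:** the bar is held within about 0.5 mm of the point above the hinge, or about 0.005 rad. That position comes from where I first gripped the bar, and my fit to the first pictures agrees with it. The last side picture shows the plate upright with both windows uncovered. The grip force is 40 N and the wrist force about 4 N.
- **Dish, bottle and slide box:** I never touched them. The dish and bottle look unmoved in the last picture; the arm hid most of the slide box there, but the network still placed it in the same spot.

**Checks that disagreed:**
- My first turret position was about 4 mm off in y. I corrected it from the force felt when gripping.
- While swinging the flap, I was slightly inside the bar's arc at about 45°. The wrist force reached about 17 N there, and I adjusted the path.
- The gripper now holds the bar about 4.5 mm higher than planned (TCP at 181.5 mm rather than 177 mm). That suggests the bar slid a few millimetres along the pads, but it stayed gripped.

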